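# Change over the bun pans in the pass warmer

## Robot

A 6-joint arm with a two-finger parallel gripper is mounted at the origin on the work surface. World frame = base frame: x ahead of the robot, y to its left, z up, the work surface at z = 0. Lengths are in m, angles in rad, forces in N, time in s.
With the tool pointing down it reaches from about 0.375 to 0.9 m from the base axis. Payload 3.1 kg.
Tool frame: the origin (TCP) lies between the finger pads; the fingertips stand 19 mm ahead of it and the grasp point (between the pads) is the TCP; z points along the fingers, y is the line along which they close (so a half turn about z gives the same grasp; the last joint's range is limited). The gripper opens to 87 mm and grips with 3 to 60 N. Pads are 19 mm wide; open, the fingers measure 117 mm over their backs; the gripper's body (75 mm by 190 mm) begins 51 mm behind the grasp point.
Start: joints at [-1.337, 0.527, 1.433, -0, 1.181, -0.178], TCP at [0.25, -0.573, 0.242] pointing down, gripper open.
Joint ranges: [-3.08, 3.08], [-0.75, 2.2], [0.22, 2.44], [-1.43, 4.57], [0, 2.65], [-2.85, 2.85]. Speed limits (rad/s): [2.79, 2.79, 3.14, 3.14, 3.14, 3.14].

## Interface

Orientations are given as a unit quaternion [x, y, z, w].
In Python, from rig import telemetry, viewer, hand_in gives the robot as it stands. The module is installed in compiled form; this text tells all that it offers.
- The arm moves only by the shell command python3 -m creep 'ROWS' [FORCE]. ROWS is JSON, a list of rows, each an object with "translation": the shift along the tool's x, y, z in mm, a list of three; "roll": the turn about the tool's z in degrees; "gripper": the finger opening in mm, from 0 to 87. In form: [{"translation": [tx, ty, tz], "roll": roll, "gripper": gripper}, ...]. A call has 1 to 5 rows; each row is the pose to reach, as a shift and turn from the pose commanded when the call began, along the tool's axes at that moment; what a row does not reach only later rows make up. A row lasts 1/12 s, in which the tool goes at most 41.7 mm and 7.16 degrees, less where a joint would pass 70% of its speed; a pose out of reach is approached as far as the arm can. A call with a gripper value outside its range is refused whole. The fingers move at their own pace and stop on an object; FORCE is the grip in N (left out, the last holds). Time passes only in rows, so rows that repeat a pose let the fingers close. It gives the time, the measured TCP pose, the force, the opening and the grip force at its end, in the units of the state.
- telemetry.get_obs(): the state, without advancing time (a new reading comes with each control period).
- viewer.camera(name): name is "side" or "top"; returns the picture (400x640x3 uint8, blue, green, red); there is no depth.
- viewer.camera_info(name): a dict with "intrinsics" (3x3 intrinsics, pixels), "rvec" (rotation vector, rad) and "tvec" (3), from world to camera coordinates, as OpenCV has them. Camera axes: x right, y down, z forward; pixel columns grow to the right and rows downward; lengths in m; the calibration is good to about 2 mm. A picture is of the moment at which its call begins. camera_info takes no time and is no camera call.
- hand_in(): hands the job in; it is judged then, once.
Trained networks look in the newest picture that a camera, given by its name, has taken for a name from the list of things; names that differ only in an ending like _2 or _b are one class to them, and where a whole thing is asked for, a point or a joint stands for the part that bears it (a point fixed in the world has none). Each returns a list of dicts, best first, with "p" (0 to 1); they miss things now and then, are a little off and sometimes report something else, mostly with a low value. They report only what shows in the picture. A call takes as long as a camera call. They do not tell look-alikes from the thing itself.
- viewer.recognise(camera, thing): "bbox" ([left, top, width, height] in pixels, round what is visible of it).
The state is a dict: "time": time; "q": joint angles; "joint_velocities": joint speeds; "joint_torque": joint torques, N m; "position": TCP position; "tool_rot": TCP orientation; "ft_force": force on the tool from outside, world axes, zero at the start; "moment": the same for the moment, N m; "grip_width": finger opening in m; "grip_force": force on a finger pad.
Only numpy, scipy, OpenCV 4.12 (cv2) and the standard library are available. Lean on these libraries where they do the work, as an engineer would, in place of code of your own. Each camera call takes 0.05 s, during which the arm holds its last target. There are 200 camera calls.

## Task

Switch the warmer off, then take every empty pan out of it and set it on the black rubber mat, the pans standing side by side, and slide every pan of buns by its handle fully home under the low hood, one to a lane, handle outwards. Only when all of that is done, switch the warmer back on; leave the sauce bottle and the tin where they stand.

Things in the scene. Friction and masses are not known exactly. Their poses are not given: they have to be found in the camera images.
- warmer: Fixed aluminium warmer, 272 wide (y) x 200 mm deep (x). Origin: on the counter, middle of its open front; x points in, away from the robot, y left, z up. Three lanes side by side; their floor is the counter, with no step. A flat hood covers them: underside 58, top 88 mm above the counter, front edge at x = 0. In each lane a solid stop at x = 90 mm: a pan touching it has its origin at x = 40 mm.
- lane1 (a point): Middle of the mouth of lane 1 (the right one), on the counter, at y = -89 mm of the warmer; axes as the warmer's. The lane is 84 mm wide between 5 mm walls. A pan that is home sticks 10 mm out of the mouth, with its whole handle outside.
- lane2 (a point): Middle of the mouth of lane 2 (the middle one), on the counter, at y = 0 mm of the warmer; axes as the warmer's. The lane is 84 mm wide between 5 mm walls. A pan that is home sticks 10 mm out of the mouth, with its whole handle outside.
- lane3 (a point): Middle of the mouth of lane 3 (the left one), on the counter, at y = 89 mm of the warmer; axes as the warmer's. The lane is 84 mm wide between 5 mm walls. A pan that is home sticks 10 mm out of the mouth, with its whole handle outside.
- switch (a joint): Over-centre toggle on the hood: 10 mm steel rod with a black ball 26 mm across, 80 mm from the pivot. It swings across, in the warmer's y-z plane: 0 rad = off, leaning 0.5 rad to the warmer's -y (robot's right); 1.0 rad = on, leaning 0.5 rad to +y (left). Its weight drops it to the end it leans to; a sideways push under 2 N at the ball takes it over. It starts on.
- switch_pivot (a point): The toggle's pivot, at x = 50, y = 0, z = 110 mm of the warmer, on top of a grey block 70 (x) x 75 (y) x 22 mm high on the hood.
- switch_tip (a point): Centre of the toggle's black ball: 180 mm above the counter at both ends of the swing, 190 mm in the middle; 38 mm to the right (off) or left (on) of the pivot.
- mat: Black rubber mat fixed on the counter on the robot's right, 240 (x) x 250 (y) x 3 mm. Origin: centre of its underside; its x points away from the robot. Big enough for two pans side by side, handles along -x.
- full1: Loaded stainless pan 100 (x) x 74 (y) x 38 mm high, open on top, with a level black handle bar (14 wide, 12 mm high) along its -x from x = -50 to -145 mm, mid-height 30 mm. Origin: centre of the pan's underside. 0.2 to 0.4 kg, two brown buns fixed in it, 40 mm high. Starts on the counter at the robot's left, handle roughly towards the robot. At most one of full1..full3 is absent (None).
- full2: Loaded stainless pan 100 (x) x 74 (y) x 38 mm high, open on top, with a level black handle bar (14 wide, 12 mm high) along its -x from x = -50 to -145 mm, mid-height 30 mm. Origin: centre of the pan's underside. 0.2 to 0.4 kg, two brown buns fixed in it, 40 mm high. Starts on the counter at the robot's left, handle roughly towards the robot. At most one of full1..full3 is absent (None).
- full3: Loaded stainless pan 100 (x) x 74 (y) x 38 mm high, open on top, with a level black handle bar (14 wide, 12 mm high) along its -x from x = -50 to -145 mm, mid-height 30 mm. Origin: centre of the pan's underside. 0.2 to 0.4 kg, two brown buns fixed in it, 40 mm high. Starts on the counter at the robot's left, handle roughly towards the robot. At most one of full1..full3 is absent (None).
- empty1: Empty stainless pan 100 (x) x 74 (y) x 38 mm high, open on top, with a level black handle bar (14 wide, 12 mm high) along its -x from x = -50 to -145 mm, mid-height 30 mm. Origin: centre of the pan's underside. 0.15 to 0.3 kg. Starts in lane 1, within 20 mm of the stop, handle out towards the robot. One or two of empty1..empty3 are absent (None).
- empty2: Empty stainless pan 100 (x) x 74 (y) x 38 mm high, open on top, with a level black handle bar (14 wide, 12 mm high) along its -x from x = -50 to -145 mm, mid-height 30 mm. Origin: centre of the pan's underside. 0.15 to 0.3 kg. Starts in lane 2, within 20 mm of the stop, handle out towards the robot. One or two of empty1..empty3 are absent (None).
- empty3: Empty stainless pan 100 (x) x 74 (y) x 38 mm high, open on top, with a level black handle bar (14 wide, 12 mm high) along its -x from x = -50 to -145 mm, mid-height 30 mm. Origin: centre of the pan's underside. 0.15 to 0.3 kg. Starts in lane 3, within 20 mm of the stop, handle out towards the robot. One or two of empty1..empty3 are absent (None).
- sauce_bottle: Bystander: red sauce bottle, 56 mm across, 160 mm high, standing beyond the loaded pans, left of the warmer. Origin: centre of its underside.
- tin: Bystander: plain steel tin, 84 mm across, 100 mm high, standing right of the warmer, beyond the mat. Origin: centre of its underside.
Mind the look-alikes: they are no part of the job. What is shaped like the empty2 but green or yellow is not meant. Leave any yellow look-alike of the empty1 alone.

How it is judged:
On the way, in this order (a step that is already met when the one before it is completed fails the run):
1. the warmer is switched off (value of joint switch below 0.15 rad), for 0.2 s.
2. with the switch still off, every empty pan stands on the mat and every bun pan is fully home in a lane (value of joint switch below 0.15 rad and x of each of full1, full2, full3 in the frame of warmer above 0.031 m and y of full1 in the frame of warmer between -0.125 and 0.125 m and z of each of full1, full2, full3 in the frame of warmer below 0.012 m and angle between each of full1, full2, full3, empty1, empty2, empty3's own z axis and vertical below 0.15 rad and y of full2 in the frame of warmer between -0.125 and 0.125 m and y of full3 in the frame of warmer between -0.125 and 0.125 m and x of empty1 in the frame of mat between -0.115 and 0.115 m and y of empty1 in the frame of mat between -0.12 and 0.12 m and z of each of empty1, empty2, empty3 in the frame of mat below 0.014 m and x of empty2 in the frame of mat between -0.115 and 0.115 m and y of empty2 in the frame of mat between -0.12 and 0.12 m and x of empty3 in the frame of mat between -0.115 and 0.115 m and y of empty3 in the frame of mat between -0.12 and 0.12 m), for 0.2 s.
3. the warmer is switched back on (value of joint switch above 0.85 rad), for 0.2 s.
At the end, for the whole second after the job is handed in: The switch is on (above 0.85 rad); every bun pan present stands level on the counter in a lane, its back within 9 mm of the stop; every empty pan present stands level and flat on the mat, its centre over the mat (within 5 mm of the edge); all at rest (value of joint switch above 0.85 rad and x of each of full1, full2, full3 in the frame of warmer above 0.031 m and y of full1 in the frame of warmer between -0.125 and 0.125 m and z of each of full1, full2, full3 in the frame of warmer below 0.012 m and angle between each of full1, full2, full3, empty1, empty2, empty3's own z axis and vertical below 0.15 rad and y of full2 in the frame of warmer between -0.125 and 0.125 m and y of full3 in the frame of warmer between -0.125 and 0.125 m and x of empty1 in the frame of mat between -0.115 and 0.115 m and y of empty1 in the frame of mat between -0.12 and 0.12 m and z of each of empty1, empty2, empty3 in the frame of mat below 0.014 m and x of empty2 in the frame of mat between -0.115 and 0.115 m and y of empty2 in the frame of mat between -0.12 and 0.12 m and x of empty3 in the frame of mat between -0.115 and 0.115 m and y of empty3 in the frame of mat between -0.12 and 0.12 m and linear speed of each of full1, full2, full3, empty1, empty2, empty3 below 0.02 m/s); the robot touches nothing.
It fails at once if the sauce bottle or tin was moved more than 30 mm (distance of any of sauce_bottle, tin from where it was at the start of the episode above 0.03 m).
Of full1, full2, full3 only 2 to 3 are there at a start; the rules pass over those that are not, and their reading is None.
Of empty1, empty2, empty3 only 1 to 2 are there at a start; the rules pass over those that are not, and their reading is None.
At some moment in a run one of full1, full2, full3, empty1, empty2, empty3 may be knocked a few centimetres aside while the robot is not near it.
Once in a run the grip may slacken for a moment while it holds something.
It also fails if it takes over 210 s, if anything falls off the work surface, if the arm or the gripper's body presses on something with over 40 N, if the wrist force passes 120 N, or if a joint passes its speed limit or range.

## Working session

There is one attempt and no reset: what is moved stays moved. The work goes in short steps, Python scripts to look and compute and a shell command to move; the robot and the scene stay as the last step left them, time stands still between calls to the robot, and variables do not carry over. Pictures are saved under pics/ and viewed, at most 16 in all, crops included, and the job is handed in when it is done.

```bash
mkdir -p pics; cat > h.py <<'E'
import numpy as np, cv2
from rig import telemetry, viewer, hand_in
from scipy.spatial.transform import Rotation as R
def cam(n):
    i=viewer.camera_info(n); return np.array(i["intrinsics"],float),np.array(i["rvec"],float),np.array(i["tvec"],float)
def proj(n,P):
    K,r,t=cam(n); return cv2.projectPoints(np.array(P,float).reshape(-1,3),r,t,K,None)[0].reshape(-1,2)
def ray(n,uv,z):
    K,r,t=cam(n); M=cv2.Rodrigues(r)[0]; c=-M.T@t.ravel()
    d=(M.T@np.linalg.inv(K)@np.array([uv[0],uv[1],1.0])); return c+d*(z-c[2])/d[2]
def shift(p):  # world target -> tool mm from measured pose
    o=telemetry.get_obs(); return np.round(R.from_quat(o["tool_rot"]).inv().apply(np.array(p)-o["position"])*1000,1)
def snap(n,f): 
    im=viewer.camera(n); cv2.imwrite(f"pics/{f}.png",im); return im
E
python3 - <<'E'
from h import *
snap("top","t0");snap("side","s0")
o=telemetry.get_obs(); print(o["time"],o["position"],R.from_quat(o["tool_rot"]).as_matrix().round(3))
for n in("top","side"):
    K,r,t=cam(n); print(n,K[0,0],-cv2.Rodrigues(r)[0].T@t.ravel())
    for th in("warmer","switch","mat","full1","empty1","sauce_bottle","tin"):
        print(n,th,[(np.round(d["bbox"]).astype(int).tolist(),round(d["p"],2)) for d in viewer.recognise(n,th)])
E
```

```text
0.1 [ 0.25002321 -0.57214426  0.24069312] [[ 0.916  0.4   -0.   ]
 [ 0.4   -0.916  0.002]
 [ 0.    -0.002 -1.   ]]
top 381.0489674815765 [ 0.32356648 -0.04734305  1.502596  ]
top warmer [([280, 99, 76, 59], 0.89)]
top switch [([304, 132, 9, 7], 0.4)]
top mat [([332, 152, 19, 33], 0.61), ([355, 150, 81, 81], 0.59)]
top full1 [([213, 176, 35, 49], 0.82), ([248, 173, 28, 48], 0.59), ([281, 100, 76, 61], 0.3)]
top empty1 [([224, 237, 25, 56], 0.87), ([451, 162, 50, 41], 0.76), ([310, 150, 19, 36], 0.73), ([335, 152, 19, 31], 0.61), ([153, 149, 47, 35], 0.55)]
top sauce_bottle [([215, 178, 35, 46], 0.58), ([232, 139, 21, 21], 0.56), ([280, 103, 73, 54], 0.42)]
top tin [([385, 124, 25, 26], 0.93)]
side 434.6724077639168 [ 3.13571772e-04 -1.23469241e+00  1.05004632e+00]
side warmer [([345, 169, 84, 71], 0.9)]
side switch [([371, 165, 4, 22], 0.46)]
side mat [([323, 248, 73, 66], 0.71), ([300, 180, 10, 12], 0.49)]
side full1 [([292, 167, 17, 17], 0.7), ([300, 180, 11, 13], 0.64)]
side empty1 [([399, 320, 37, 64], 0.91), ([214, 184, 48, 18], 0.79), ([345, 215, 33, 26], 0.63), ([306, 136, 12, 13], 0.42)]
side sauce_bottle [([338, 146, 10, 33], 0.54)]
side tin [([406, 235, 25, 40], 0.73)]
```

View pics/t0.png

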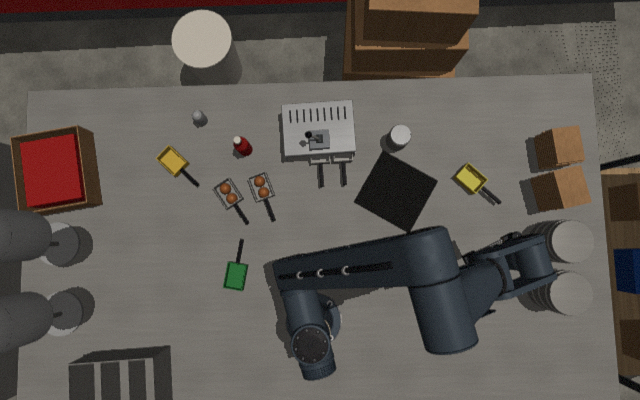

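View pics/s0.png

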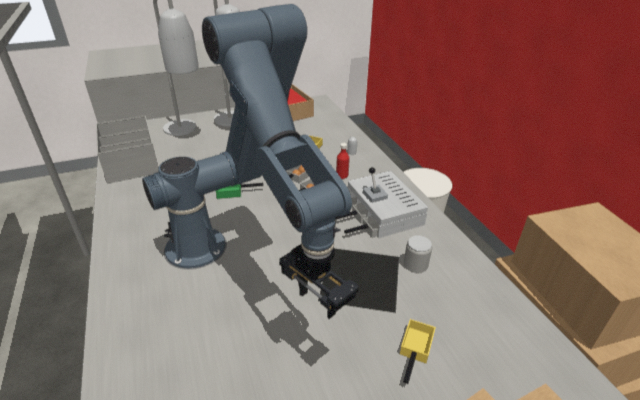

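The top picture shows two bun pans at (228,192) and (261,187), and two handles leaving the warmer's middle and right lanes at (320,173) and (343,173). The yellow pans at (172,160) and (470,178) and the green one at (236,275) are look-alikes. The mat is at (396,190). I'll confirm this in an enlarged crop.

```bash
python3 - <<'E'
from h import *
im=cv2.imread("pics/t0.png")[85:240,200:440]
cv2.imwrite("pics/t0c.png",cv2.resize(im,None,fx=3.33,fy=3.33,interpolation=cv2.INTER_CUBIC))
E
```

```text
(no output)
```

View pics/t0c.png

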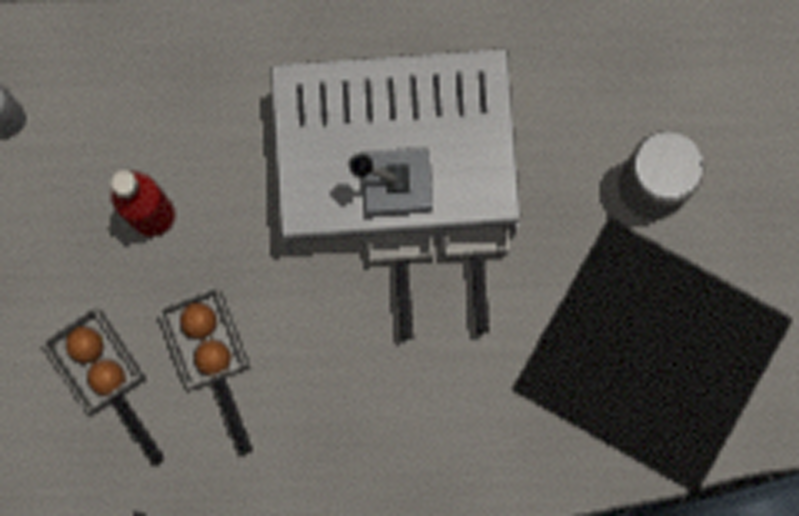

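The crop shows the grey steel empties in lanes 2 and 1, with handle ends at crop (405,341) and (481,336). It also shows two bun pans on the left and the toggle leaning left (on). I'm fitting the poses now.

```bash
cat >> h.py <<'E'
from scipy.optimize import least_squares
def fit(n,model,uv,x0):
    model=np.array(model,float); uv=np.array(uv,float)
    def P(s):
        c,q=np.cos(s[2]),np.sin(s[2]); return np.c_[s[0]+c*model[:,0]-q*model[:,1],s[1]+q*model[:,0]+c*model[:,1],model[:,2]]
    r=least_squares(lambda s:(proj(n,P(s))-uv).ravel(),x0); return r.x,np.sqrt(np.mean(r.fun**2))
PAN=[[.05,.037,.038],[.05,-.037,.038],[-.05,-.037,.038],[-.05,.037,.038],[-.145,0,.036]]
def w2(pose,p): c,s=np.cos(pose[2]),np.sin(pose[2]); return np.array([pose[0]+c*p[0]-s*p[1],pose[1]+s*p[0]+c*p[1]])
E
python3 - <<'E'
from h import *
f=lambda L:[(200+u/(800/240),85+v/(800/240)) for u,v in L]
print(cv2.imread("pics/t0c.png").shape)
W,e=fit("top",[[.2,.136,.088],[.2,-.136,.088],[0,-.136,.088],[0,.136,.088]],f([(273,67),(507,50),(518,218),(283,236)]),[.75,0,0]);print("warmer",W.round(4),e)
M,e=fit("top",[[.12,.125,.003],[.12,-.125,.003],[-.12,-.125,.003],[-.12,.125,.003]],f([(612,222),(790,320),(697,487),(515,388)]),[.6,-.35,-.5]);print("mat",M.round(4),e)
for nm,L in(("A",[(46,347),(98,311),(144,379),(92,413),(156,461)]),("B",[(160,310),(215,292),(247,369),(190,390),(245,452)])):
    p,e=fit("top",PAN,f(L),[.6,.3,.3]);print(nm,p.round(4),e)
for L in([(401,262),(405,341)],[(476,258),(481,336)]):
    print("handle",[ray("top",u,.036).round(4).tolist() for u in f(L)])
for y in(-.089,0,.089): print("lane",w2(W,[0,y]).round(4))
pv=w2(W,[.05,0]);print("pivot",pv,"tip",ray("top",f([(361,165)])[0],.18), "bottle",ray("top",f([(150,220)])[0],.05))
E
```

```text
(516, 799, 3)
warmer [ 0.631  -0.0463  0.0424] 0.6401062212511162
mat [ 0.4912 -0.341  -0.5438] 1.2592258485352903
A [0.4958 0.3154 0.5599] 0.8347691360143666
B [0.5182 0.1881 0.342 ] 0.6497234737789079
handle [[0.603, -0.0451, 0.036], [0.51, -0.0473, 0.036]]
handle [[0.6053, -0.1328, 0.036], [0.5134, -0.1358, 0.036]]
lane [ 0.6348 -0.1353]
lane [ 0.631  -0.0463]
lane [0.6273 0.0426]
pivot [ 0.68098265 -0.0442186 ] tip [ 0.68088772 -0.00562765  0.18      ] bottle [0.65803921 0.245579   0.05      ]
```

```bash

python3 -m creep '[{"translation":[32,-20,-10],"roll":0,"gripper":0},{"translation":[64,-40,-20],"roll":0,"gripper":0},{"translation":[96,-60,-20],"roll":0,"gripper":0},{"translation":[128,-80,-20],"roll":0,"gripper":0},{"translation":[160,-100,-20],"roll":0,"gripper":0}]' 20
python3 -m creep '[{"translation":[32,-20,0],"roll":0,"gripper":0},{"translation":[64,-40,0],"roll":0,"gripper":0},{"translation":[96,-60,0],"roll":0,"gripper":0},{"translation":[128,-80,0],"roll":0,"gripper":0},{"translation":[160,-100,0],"roll":0,"gripper":0}]'
python3 -m creep '[{"translation":[32,-20,0],"roll":0,"gripper":0},{"translation":[64,-40,0],"roll":0,"gripper":0},{"translation":[96,-60,0],"roll":0,"gripper":0},{"translation":[128,-80,0],"roll":0,"gripper":0},{"translation":[160,-100,0],"roll":0,"gripper":0}]'
python3 -m creep '[{"translation":[32,-20,0],"roll":5,"gripper":0},{"translation":[64,-40,0],"roll":10,"gripper":0},{"translation":[96,-60,0],"roll":15,"gripper":0},{"translation":[128,-80,0],"roll":21,"gripper":0},{"translation":[160,-100,0],"roll":21,"gripper":0}]'
python3 - <<'E'
from h import *
o=telemetry.get_obs();print(o["position"],R.from_quat(o["tool_rot"]).as_matrix().round(3)[0],o["ft_force"]);print(shift([.681,.062,.184]),shift([.681,-.068,.184]))
E
```

```text
time: 1.22
position: [0.3575, -0.4157, 0.2619]
tool_rot: [0.979, 0.204, 0.0, 0.0]
ft_force: [0.5, 0.3, 0.7]
grip_width: 0.0613
grip_force: 0.0
time: 1.63
position: [0.4642, -0.2598, 0.2618]
tool_rot: [0.979, 0.204, 0.0, 0.0]
ft_force: [0.6, -1.2, 0.5]
grip_width: 0.0285
grip_force: 0.0
time: 2.05
position: [0.5708, -0.1039, 0.2618]
tool_rot: [0.979, 0.204, 0.0, 0.0]
ft_force: [-0.6, -0.9, 0.2]
grip_width: 0.0016
grip_force: 0.0
time: 2.47
position: [0.6774, 0.0518, 0.2616]
tool_rot: [1.0, 0.021, 0.0, 0.0]
ft_force: [1.3, -0.7, -1.1]
grip_width: 0.0003
grip_force: 0.0
[0.67735483 0.05179013 0.26161865] [0.999 0.042 0.   ] [ 1.30398673 -0.71526145 -1.08296204]
[  4.1 -10.1  77.6] [ -1.4 119.8  77.6]
```

```bash

python3 -m creep '[{"translation":[4,-10,30],"roll":0,"gripper":0},{"translation":[4,-10,60],"roll":0,"gripper":0},{"translation":[4,-10,78],"roll":0,"gripper":0},{"translation":[4,-10,78],"roll":0,"gripper":0}]'
python3 -m creep '[{"translation":[0,16,0],"roll":0,"gripper":0},{"translation":[0,32,0],"roll":0,"gripper":0},{"translation":[-2,44,0],"roll":0,"gripper":0},{"translation":[-3,54,0],"roll":0,"gripper":0},{"translation":[-3,64,0],"roll":0,"gripper":0}]'
python3 -m creep '[{"translation":[0,10,0],"roll":0,"gripper":0},{"translation":[0,20,0],"roll":0,"gripper":0},{"translation":[-1,30,0],"roll":0,"gripper":0},{"translation":[-1,40,0],"roll":0,"gripper":0},{"translation":[-1,44,0],"roll":0,"gripper":0}]'
python3 -m creep '[{"translation":[0,0,-40],"roll":0,"gripper":40},{"translation":[0,0,-80],"roll":0,"gripper":40},{"translation":[-40,0,-80],"roll":0,"gripper":40},{"translation":[-80,0,-80],"roll":0,"gripper":40},{"translation":[-120,0,-80],"roll":0,"gripper":40}]'
python3 - <<'E'
from h import *
a=snap("top","t1")[85:240,200:440];b=snap("side","s1")[100:300,240:480]
c=np.vstack([cv2.resize(a,None,fx=2.2,fy=2.2),cv2.resize(b,(528,290))[:258]])
cv2.imwrite("pics/c1.png",c)
print(telemetry.get_obs()["position"],c.shape)
E
```

```text
time: 2.8
position: [0.6768, 0.0611, 0.1782]
tool_rot: [1.0, 0.023, -0.005, -0.0]
ft_force: [-0.3, -0.0, -0.8]
grip_width: 0.0005
grip_force: 0.0
time: 3.22
position: [0.6806, -0.0062, 0.1855]
tool_rot: [1.0, 0.022, 0.001, 0.0]
ft_force: [-0.9, 0.9, 0.2]
grip_width: 0.0005
grip_force: 0.4
time: 3.63
position: [0.681, -0.0498, 0.1834]
tool_rot: [1.0, 0.022, -0.0, 0.0]
ft_force: [-0.6, -0.0, -0.6]
grip_width: 0.0009
grip_force: 0.0
time: 4.05
position: [0.5605, -0.0534, 0.2643]
tool_rot: [1.0, 0.023, 0.001, 0.0]
ft_force: [-1.2, -0.9, 0.0]
grip_width: 0.0257
grip_force: 0.0
[ 0.55121916 -0.05115567  0.26142624] (599, 528, 3)
```

View pics/c1.png

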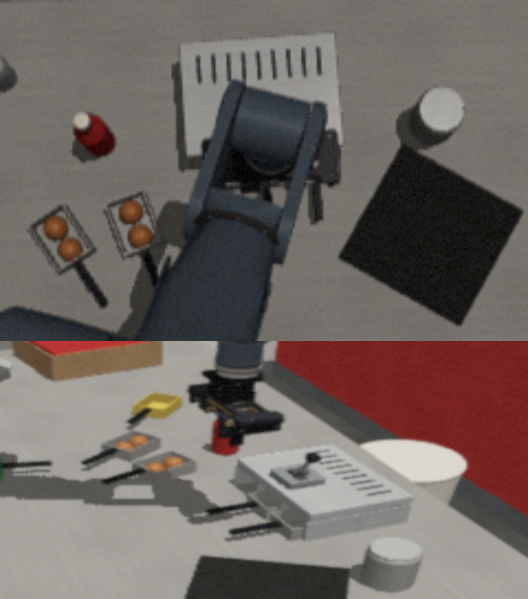

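The toggle now leans to the robot's right, with the ball at crop (313,457), so the warmer is off. Next I grasp the lane-1 empty by its handle.

```bash

python3 - <<'E'
from h import *
im=cv2.imread("pics/s1.png");print("off tip expected",proj("side",[.6826,-.082,.18]),"on",proj("side",[.679,-.006,.18]))
g=cv2.cvtColor(im,6);y,x=np.where(g[170:200,360:400]<50);print(x.mean()+360,y.mean()+170)
print(shift([.568,-.1342,.12]),shift([.568,-.1342,.03]),ray("top",(399,134),.1))
E
```

```text
off tip expected [[381.20488816 180.79548137]] on [[371.04228426 170.50064752]]
381.5652173913044 180.3913043478261
[ 15.   84.3 140.9] [ 16.3  84.7 230.8] [ 0.69446215 -0.34220714  0.1       ]
```

```bash

python3 -m creep '[{"translation":[8,40,10],"roll":0,"gripper":40},{"translation":[15,80,20],"roll":0,"gripper":40},{"translation":[15,84,60],"roll":0,"gripper":40},{"translation":[15,84,100],"roll":0,"gripper":40},{"translation":[15,84,140],"roll":0,"gripper":40}]'
python3 - <<'E'
from h import *
print(shift([.568,-.1342,.03]));a=snap("top","t2");b=snap("side","s2")
cv2.imwrite("pics/c2.png",cv2.resize(b[140:280,290:450],None,fx=4,fy=4,interpolation=2))
E
```

```text
time: 4.57
position: [0.5811, -0.1381, 0.1228]
tool_rot: [1.0, 0.022, 0.002, 0.001]
ft_force: [0.6, 0.9, -0.8]
grip_width: 0.04
grip_force: 0.0
[-13.2  -4.6  92.7]
```

View pics/c2.png

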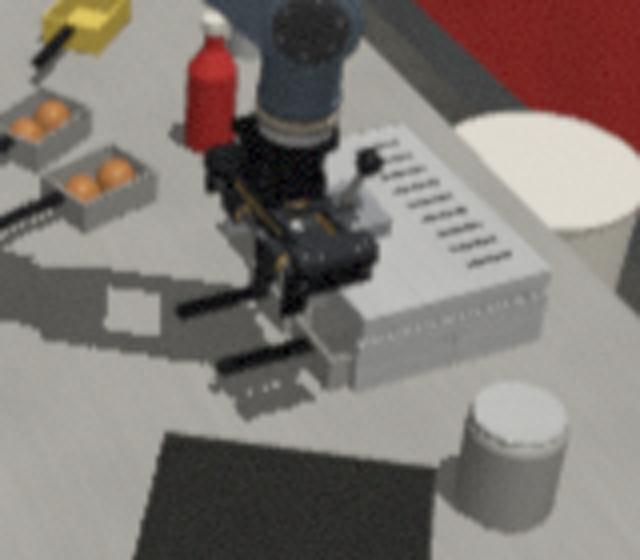

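The gripper is above the lane-1 handle, which runs from (215,365) to (310,345). I'll descend and grip.

```bash

python3 -m creep '[{"translation":[-13,-4,30],"roll":0,"gripper":40},{"translation":[-14,-4,60],"roll":0,"gripper":40},{"translation":[-14,-4,85],"roll":0,"gripper":40},{"translation":[-14,-4,91],"roll":0,"gripper":40},{"translation":[-14,-4,91],"roll":0,"gripper":40}]'
python3 -m creep '[{"translation":[0,0,0],"roll":0,"gripper":0},{"translation":[0,0,0],"roll":0,"gripper":0},{"translation":[0,0,0],"roll":0,"gripper":0},{"translation":[0,0,0],"roll":0,"gripper":0},{"translation":[0,0,0],"roll":0,"gripper":0}]' 50
```

```text
time: 5.08
position: [0.5663, -0.1331, 0.0328]
tool_rot: [1.0, 0.023, -0.0, -0.0]
ft_force: [0.8, 0.5, -0.3]
grip_width: 0.0402
grip_force: 0.0
time: 5.5
position: [0.5665, -0.1335, 0.0338]
tool_rot: [1.0, 0.023, 0.001, 0.001]
ft_force: [0.6, -0.5, 0.6]
grip_width: 0.0146
grip_force: 0.2
```

```bash

python3 -m creep '[{"translation":[0,0,0],"roll":0,"gripper":0},{"translation":[0,0,0],"roll":0,"gripper":0},{"translation":[-10,0,-1],"roll":0,"gripper":0},{"translation":[-25,0,-1],"roll":0,"gripper":0},{"translation":[-40,0,-1],"roll":0,"gripper":0}]'
python3 -m creep '[{"translation":[-20,0,0],"roll":0,"gripper":0},{"translation":[-40,0,0],"roll":0,"gripper":0},{"translation":[-60,0,0],"roll":0,"gripper":0},{"translation":[-75,0,0],"roll":0,"gripper":0},{"translation":[-85,0,0],"roll":0,"gripper":0}]'
python3 -m creep '[{"translation":[0,0,-8],"roll":0,"gripper":0},{"translation":[0,0,-16],"roll":0,"gripper":0},{"translation":[0,0,-24],"roll":0,"gripper":0},{"translation":[0,0,-28],"roll":0,"gripper":0},{"translation":[0,0,-28],"roll":0,"gripper":0}]'
python3 - <<'E'
from h import *
print(shift([.4027,-.352,.06]))
E
```

```text
time: 5.92
position: [0.5257, -0.1351, 0.0336]
tool_rot: [1.0, 0.023, 0.001, 0.0]
ft_force: [1.8, -0.4, 1.0]
grip_width: 0.0133
grip_force: 49.9
time: 6.33
position: [0.439, -0.1385, 0.0337]
tool_rot: [1.0, 0.022, -0.0, -0.0]
ft_force: [1.6, 1.0, 1.4]
grip_width: 0.0133
grip_force: 49.9
time: 6.75
position: [0.4422, -0.1393, 0.0628]
tool_rot: [1.0, 0.023, 0.001, 0.001]
ft_force: [0.1, -0.8, -1.9]
grip_width: 0.0134
grip_force: 50.0
[-49.3 210.7   3. ]
```

```bash

python3 -m creep '[{"translation":[-5,20,0],"roll":0,"gripper":0},{"translation":[-10,45,0],"roll":0,"gripper":0},{"translation":[-15,65,0],"roll":0,"gripper":0},{"translation":[-20,85,0],"roll":0,"gripper":0},{"translation":[-25,105,0],"roll":0,"gripper":0}]'
python3 -m creep '[{"translation":[-5,25,0],"roll":6,"gripper":0},{"translation":[-10,50,0],"roll":13,"gripper":0},{"translation":[-15,75,0],"roll":20,"gripper":0},{"translation":[-20,95,0],"roll":27,"gripper":0},{"translation":[-24,105,0],"roll":33.6,"gripper":0}]'
python3 -m creep '[{"translation":[0,0,0],"roll":0,"gripper":0},{"translation":[0,0,0],"roll":0,"gripper":0}]'
python3 - <<'E'
from h import *
print(shift([.4027,-.352,.037]))
a=snap("top","t3");b=snap("side","s3")
cv2.imwrite("pics/c3.png",np.hstack([cv2.resize(a[120:260,310:450],(400,400)),cv2.resize(b[210:350,290:430],(400,400))]))
E
```

```text
time: 7.17
position: [0.4208, -0.2458, 0.0615]
tool_rot: [1.0, 0.023, 0.0, 0.0]
ft_force: [0.8, -0.4, -2.4]
grip_width: 0.0136
grip_force: 50.0
time: 7.58
position: [0.4022, -0.3544, 0.0617]
tool_rot: [0.963, -0.271, 0.001, 0.001]
ft_force: [0.1, -0.5, -1.7]
grip_width: 0.0135
grip_force: 50.0
time: 7.75
position: [0.4013, -0.3509, 0.0613]
tool_rot: [0.964, -0.267, -0.0, -0.0]
ft_force: [0.3, 0.0, -1.7]
grip_width: 0.0133
grip_force: 50.0
[ 1.8  0.2 24.3]
```

View pics/c3.png

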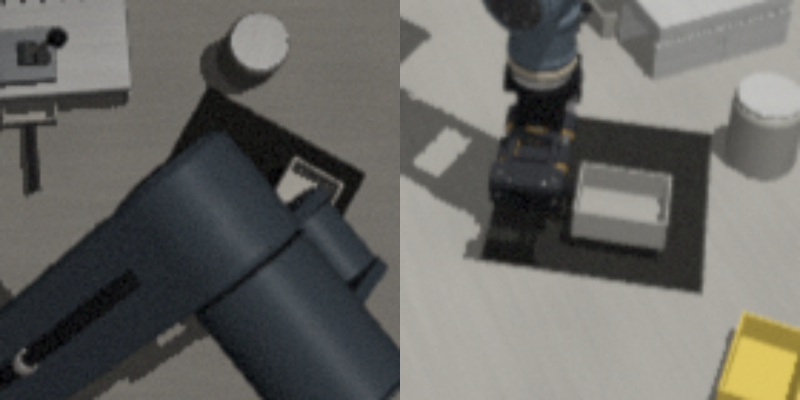

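The pan is held level over the right part of the mat (top crop (310,185)). I'll lower it and release.

```bash

python3 -m creep '[{"translation":[1,0,10],"roll":0,"gripper":0},{"translation":[1,0,18],"roll":0,"gripper":0},{"translation":[1,0,23],"roll":0,"gripper":0},{"translation":[1,0,25],"roll":0,"gripper":0},{"translation":[1,0,25],"roll":0,"gripper":0}]'
python3 -m creep '[{"translation":[0,0,0],"roll":0,"gripper":40},{"translation":[0,0,0],"roll":0,"gripper":40},{"translation":[0,0,0],"roll":0,"gripper":40},{"translation":[0,0,0],"roll":0,"gripper":40},{"translation":[0,0,0],"roll":0,"gripper":40}]'
python3 -m creep '[{"translation":[0,0,-40],"roll":0,"gripper":40},{"translation":[0,0,-80],"roll":0,"gripper":40},{"translation":[0,0,-100],"roll":-7,"gripper":40},{"translation":[0,0,-100],"roll":-14,"gripper":40},{"translation":[0,0,-100],"roll":-21,"gripper":40}]'
python3 -m creep '[{"translation":[20,-30,0],"roll":-6,"gripper":40},{"translation":[40,-60,0],"roll":-12.6,"gripper":40},{"translation":[60,-90,0],"roll":-12.6,"gripper":40},{"translation":[60,-130,0],"roll":-12.6,"gripper":40},{"translation":[60,-170,0],"roll":-12.6,"gripper":40}]'
python3 - <<'E'
from h import *
o=telemetry.get_obs();print(o["position"],R.from_quat(o["tool_rot"]).as_euler("xyz"));print(shift([.564,-.0461,.10]))
a=snap("top","t4")
E
```

```text
time: 8.27
position: [0.4019, -0.35, 0.0364]
tool_rot: [0.964, -0.267, -0.001, -0.001]
ft_force: [-0.5, 3.5, 6.8]
grip_width: 0.0132
grip_force: 50.0
time: 8.68
position: [0.4024, -0.3516, 0.0365]
tool_rot: [0.964, -0.267, 0.0, 0.0]
ft_force: [-0.1, 0.0, 0.1]
grip_width: 0.0364
grip_force: 0.0
time: 9.1
position: [0.4031, -0.3525, 0.1385]
tool_rot: [0.996, -0.084, 0.002, 0.002]
ft_force: [0.4, -0.3, -0.6]
grip_width: 0.0402
grip_force: 0.0
time: 9.52
position: [0.4924, -0.1938, 0.1366]
tool_rot: [1.0, 0.022, 0.001, 0.001]
ft_force: [1.0, 1.0, 1.0]
grip_width: 0.0398
grip_force: 0.0
[ 0.49240587 -0.1938098   0.13656642] [ 3.14047406e+00 -1.76273503e-03  4.43355370e-02]
[  78.  -144.4   36.5]
```

```bash

python3 -m creep '[{"translation":[20,-36,0],"roll":0,"gripper":40},{"translation":[40,-72,0],"roll":0,"gripper":40},{"translation":[60,-108,0],"roll":0,"gripper":40},{"translation":[77,-144,10],"roll":0,"gripper":40},{"translation":[77,-144,36],"roll":0,"gripper":40}]'
python3 -m creep '[{"translation":[0,0,0],"roll":0,"gripper":40},{"translation":[0,0,30],"roll":0,"gripper":40},{"translation":[0,0,55],"roll":0,"gripper":40},{"translation":[0,0,67],"roll":0,"gripper":40},{"translation":[0,0,67],"roll":0,"gripper":40}]'
python3 - <<'E'
from h import *
print(shift([.564,-.0461,.0335]))
b=snap("side","s5");a=snap("top","t5")
cv2.imwrite("pics/c5.png",np.hstack([cv2.resize(a[100:260,300:460],(400,400)),cv2.resize(b[180:320,290:430],(400,400))]))
E
```

```text
time: 9.98
position: [0.5665, -0.0417, 0.1033]
tool_rot: [1.0, 0.026, 0.005, 0.0]
ft_force: [0.6, -0.7, -0.2]
grip_width: 0.0401
grip_force: 0.0
time: 10.4
position: [0.5591, -0.0477, 0.0314]
tool_rot: [1.0, 0.022, -0.003, -0.001]
ft_force: [-0.2, 0.7, -0.2]
grip_width: 0.0402
grip_force: 0.0
[ 5.  -1.4 -2.1]
```

View pics/c5.png

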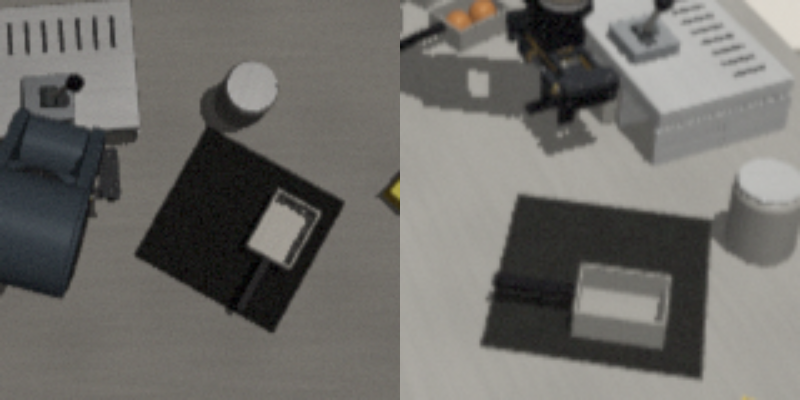

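The first empty stands flat on the mat (left half (285,230)), and there is room beside it on the left. The gripper is now around the lane-2 handle, so I'll grip and pull it out.

```bash

python3 -m creep '[{"translation":[4,0,-2],"roll":0,"gripper":0},{"translation":[4,0,-2],"roll":0,"gripper":0},{"translation":[4,0,-2],"roll":0,"gripper":0},{"translation":[4,0,-2],"roll":0,"gripper":0},{"translation":[4,0,-2],"roll":0,"gripper":0}]' 50
python3 -m creep '[{"translation":[0,0,0],"roll":0,"gripper":0},{"translation":[0,0,0],"roll":0,"gripper":0},{"translation":[-10,0,-1],"roll":0,"gripper":0},{"translation":[-25,0,-1],"roll":0,"gripper":0},{"translation":[-40,0,-1],"roll":0,"gripper":0}]'
python3 -m creep '[{"translation":[-20,0,0],"roll":0,"gripper":0},{"translation":[-40,0,0],"roll":0,"gripper":0},{"translation":[-60,0,0],"roll":0,"gripper":0},{"translation":[-75,0,0],"roll":0,"gripper":0},{"translation":[-85,0,0],"roll":0,"gripper":0}]'
python3 -m creep '[{"translation":[0,0,-8],"roll":0,"gripper":0},{"translation":[0,0,-16],"roll":0,"gripper":0},{"translation":[0,0,-24],"roll":0,"gripper":0},{"translation":[0,0,-28],"roll":0,"gripper":0},{"translation":[0,0,-28],"roll":0,"gripper":0}]'
python3 - <<'E'
from h import *
print(shift([.4596,-.2577,.06]))
E
```

```text
time: 10.92
position: [0.5656, -0.0469, 0.0362]
tool_rot: [1.0, 0.023, 0.0, 0.0]
ft_force: [-0.3, 0.6, 0.2]
grip_width: 0.0144
grip_force: 0.6
time: 11.33
position: [0.5251, -0.0486, 0.0364]
tool_rot: [1.0, 0.023, 0.0, 0.0]
ft_force: [-0.1, 1.0, -0.4]
grip_width: 0.0137
grip_force: 50.0
time: 11.75
position: [0.4385, -0.0522, 0.0365]
tool_rot: [1.0, 0.023, -0.001, -0.0]
ft_force: [0.4, 0.2, -0.1]
grip_width: 0.0134
grip_force: 50.0
time: 12.17
position: [0.4423, -0.053, 0.0659]
tool_rot: [1.0, 0.023, 0.002, 0.001]
ft_force: [0.4, 0.4, -1.7]
grip_width: 0.0133
grip_force: 50.0
[  7.9 205.3   6.3]
```

```bash

python3 -m creep '[{"translation":[0,25,0],"roll":0,"gripper":0},{"translation":[0,50,0],"roll":0,"gripper":0},{"translation":[0,70,0],"roll":0,"gripper":0},{"translation":[0,90,0],"roll":0,"gripper":0},{"translation":[0,105,0],"roll":0,"gripper":0}]'
python3 -m creep '[{"translation":[1,20,0],"roll":6,"gripper":0},{"translation":[2,40,0],"roll":13,"gripper":0},{"translation":[4,60,0],"roll":20,"gripper":0},{"translation":[6,80,0],"roll":27,"gripper":0},{"translation":[6,99,0],"roll":33.6,"gripper":0}]'
python3 -m creep '[{"translation":[0,0,0],"roll":0,"gripper":0},{"translation":[0,0,0],"roll":0,"gripper":0}]'
python3 - <<'E'
from h import *
print(shift([.4596,-.2577,.06]))
a=snap("top","t6");b=snap("side","s6")
cv2.imwrite("pics/c6.png",np.hstack([cv2.resize(a[120:260,310:450],(400,400)),cv2.resize(b[210:350,290:430],(400,400))]))
E
```

```text
time: 12.58
position: [0.4462, -0.1593, 0.0647]
tool_rot: [1.0, 0.022, 0.001, 0.001]
ft_force: [0.7, -0.2, -1.0]
grip_width: 0.0135
grip_force: 50.0
time: 13.0
position: [0.4565, -0.2575, 0.0646]
tool_rot: [0.963, -0.27, 0.001, 0.0]
ft_force: [1.3, 0.2, -2.0]
grip_width: 0.0128
grip_force: 50.0
time: 13.17
position: [0.456, -0.257, 0.0645]
tool_rot: [0.964, -0.267, 0.0, 0.0]
ft_force: [0.2, 1.0, -1.7]
grip_width: 0.0135
grip_force: 50.0
[ 3.4 -1.3  4.5]
```

View pics/c6.png

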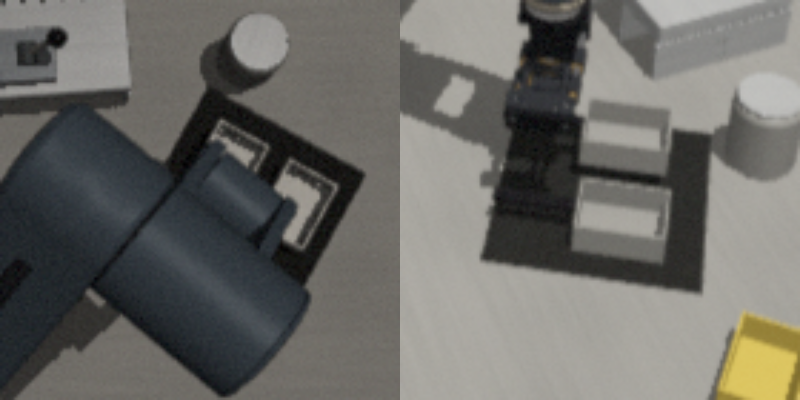

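Both pans lie side by side with a gap, so I'll lower and release this one, retreat and re-measure the bun pans.

```bash

python3 -m creep '[{"translation":[2,0,10],"roll":0,"gripper":0},{"translation":[2,0,18],"roll":0,"gripper":0},{"translation":[2,0,23],"roll":0,"gripper":0},{"translation":[2,0,25],"roll":0,"gripper":0},{"translation":[2,0,25],"roll":0,"gripper":0}]'
python3 -m creep '[{"translation":[0,0,0],"roll":0,"gripper":40},{"translation":[0,0,0],"roll":0,"gripper":40},{"translation":[0,0,0],"roll":0,"gripper":40},{"translation":[0,0,0],"roll":0,"gripper":40},{"translation":[0,0,0],"roll":0,"gripper":40}]'
python3 -m creep '[{"translation":[0,0,-40],"roll":0,"gripper":40},{"translation":[0,0,-80],"roll":0,"gripper":40},{"translation":[0,0,-100],"roll":-7,"gripper":40},{"translation":[0,0,-100],"roll":-14,"gripper":40},{"translation":[0,0,-100],"roll":-21,"gripper":40}]'
python3 -m creep '[{"translation":[0,-40,0],"roll":-7,"gripper":40},{"translation":[0,-80,0],"roll":-14,"gripper":40},{"translation":[0,-120,0],"roll":-21,"gripper":40},{"translation":[0,-160,0],"roll":-28,"gripper":40},{"translation":[0,-200,0],"roll":-30,"gripper":40}]'
python3 - <<'E'
from h import *
o=telemetry.get_obs();print(o["position"],R.from_quat(o["tool_rot"]).as_euler("xyz"))
a=snap("top","t7");b=snap("side","s7")
cv2.imwrite("pics/c7.png",cv2.resize(a[90:240,200:440],None,fx=10/3,fy=10/3,interpolation=2))
E
```

```text
time: 13.68
position: [0.4568, -0.2558, 0.0391]
tool_rot: [0.964, -0.267, -0.001, -0.001]
ft_force: [-1.3, 2.4, 4.7]
grip_width: 0.0133
grip_force: 50.0
time: 14.1
position: [0.4575, -0.2572, 0.0396]
tool_rot: [0.964, -0.267, 0.0, 0.0]
ft_force: [-0.4, -0.7, 0.7]
grip_width: 0.0367
grip_force: 0.0
time: 14.52
position: [0.4584, -0.258, 0.1415]
tool_rot: [0.996, -0.084, 0.002, 0.001]
ft_force: [0.5, 0.1, -0.7]
grip_width: 0.0397
grip_force: 0.0
time: 14.93
position: [0.4921, -0.0586, 0.1396]
tool_rot: [0.984, 0.175, 0.0, 0.0]
ft_force: [0.3, -0.5, -0.1]
grip_width: 0.0399
grip_force: 0.0
[ 0.4920813  -0.05856528  0.13962671] [ 3.14149689e+00 -1.46134267e-04  3.52739115e-01]
```

View pics/c7.png

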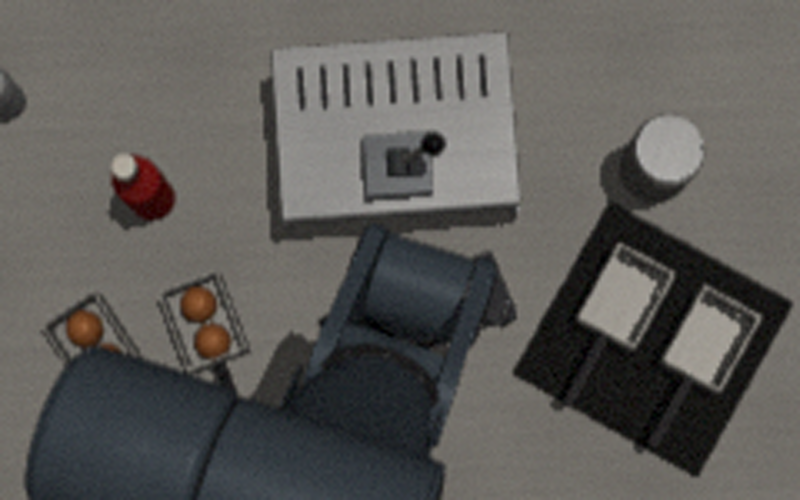

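Both empties stand on the mat at (625,295) and (710,335), the switch is off, and the bun pans are unmoved. I'll go to the right-hand bun pan's handle.

```bash

python3 - <<'E'
from h import *
B=[.5182,.1881,.342]
g=w2(B,[-.092,0]);print(g,shift([*g,.12]))
E
```

```text
[0.43152811 0.15724578] [  17.9 -219.5   20. ]
```

```bash

python3 -m creep '[{"translation":[4,-40,0],"roll":0,"gripper":45},{"translation":[8,-80,0],"roll":0,"gripper":45},{"translation":[12,-120,0],"roll":0,"gripper":45},{"translation":[16,-160,0],"roll":0,"gripper":45},{"translation":[18,-195,0],"roll":0.6,"gripper":45}]'
python3 -m creep '[{"translation":[0,-24,0],"roll":0,"gripper":45},{"translation":[0,-24,10],"roll":0,"gripper":45},{"translation":[0,-24,20],"roll":0,"gripper":45}]'
python3 - <<'E'
from h import *
b=snap("side","s8");a=snap("top","t8")
cv2.imwrite("pics/c8.png",np.hstack([cv2.resize(a[120:260,180:320],(400,400)),cv2.resize(b[120:260,230:370],(400,400))]))
print(shift([.4315,.1572,.034]))
E
```

```text
time: 15.45
position: [0.442, 0.1305, 0.1396]
tool_rot: [0.986, 0.168, 0.0, 0.0]
ft_force: [1.2, 0.1, -0.6]
grip_width: 0.0448
grip_force: 0.0
time: 15.7
position: [0.4345, 0.153, 0.1199]
tool_rot: [0.985, 0.17, 0.001, 0.0]
ft_force: [0.3, -0.6, -0.2]
grip_width: 0.0447
grip_force: 0.0
[-0.1 -5.9 84.7]
```

View pics/c8.png

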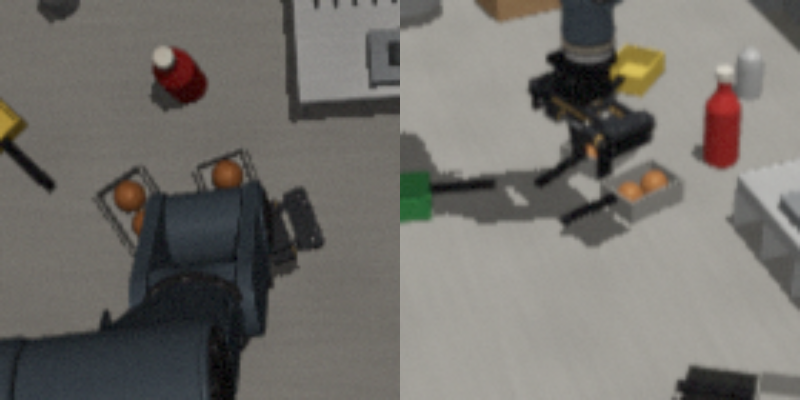

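```bash

python3 - <<'E'
from h import *
B=[.5182,.1881,.342]
print(proj("side",[[*w2(B,[-.145,0]),.03],[*w2(B,[-.055,0]),.03]]))
for uv in((287,196.3),(304.2,189)): print(ray("side",uv,.03))
E
python3 -m creep '[{"translation":[0,-6,30],"roll":0,"gripper":45},{"translation":[0,-6,50],"roll":0,"gripper":45},{"translation":[0,-6,50],"roll":0,"gripper":45}]'
```

```text
[[285.46717996 197.5163008 ]
 [302.97933867 189.413188  ]]
[0.3898847  0.14541628 0.03      ]
[0.47210451 0.17077308 0.03      ]
time: 16.05
position: [0.4311, 0.1567, 0.0674]
tool_rot: [0.986, 0.168, -0.003, -0.0]
ft_force: [-1.1, -0.4, 0.1]
grip_width: 0.045
grip_force: 0.0
```

```bash

python3 -m creep '[{"translation":[0,0,20],"roll":0,"gripper":45},{"translation":[0,0,34],"roll":0,"gripper":45},{"translation":[0,0,34],"roll":0,"gripper":45}]'
python3 -m creep '[{"translation":[0,0,0],"roll":0,"gripper":0},{"translation":[0,0,0],"roll":0,"gripper":0},{"translation":[0,0,0],"roll":0,"gripper":0},{"translation":[0,0,0],"roll":0,"gripper":0},{"translation":[0,0,0],"roll":0,"gripper":0}]' 58
python3 -m creep '[{"translation":[0,0,0],"roll":0,"gripper":0},{"translation":[0,0,0],"roll":0,"gripper":0},{"translation":[0,0,-5],"roll":0,"gripper":0},{"translation":[0,0,-10],"roll":0,"gripper":0},{"translation":[0,0,-10],"roll":0,"gripper":0}]'
python3 - <<'E'
from h import *
W=[.631,-.0463,.0424]
o=telemetry.get_obs();print(o["position"],R.from_quat(o["tool_rot"]).as_euler("xyz"))
g=w2(W,[-.06-.092-.012,0]);print(g,shift([*g,.045]))
E
```

```text
time: 16.3
position: [0.4323, 0.1568, 0.0347]
tool_rot: [0.986, 0.168, -0.001, -0.0]
ft_force: [-0.6, 0.0, -0.3]
grip_width: 0.0448
grip_force: 0.0
time: 16.72
position: [0.4329, 0.1576, 0.0363]
tool_rot: [0.986, 0.168, 0.001, 0.0]
ft_force: [0.1, 0.2, 0.5]
grip_width: 0.0195
grip_force: 0.0
time: 17.13
position: [0.4322, 0.1576, 0.0461]
tool_rot: [0.986, 0.168, -0.0, 0.0]
ft_force: [1.1, 0.0, -3.4]
grip_width: 0.0134
grip_force: 58.0
[0.43219787 0.15758694 0.04611078] [-3.14156795e+00  2.00096733e-04  3.38595660e-01]
[ 0.46714739 -0.05325152] [-37.1 210.5   1.1]
```

```bash

python3 -m creep '[{"translation":[-5,25,0],"roll":0,"gripper":0},{"translation":[-10,50,0],"roll":5,"gripper":0},{"translation":[-18,80,0],"roll":10,"gripper":0},{"translation":[-22,108,0],"roll":15,"gripper":0},{"translation":[-26,135,0],"roll":17,"gripper":0}]'
python3 - <<'E'
from h import *
print(R.from_quat(telemetry.get_obs()["tool_rot"]).as_euler("xyz"),shift([.4671,-.0532,.045]))
E
```

```text
time: 17.55
position: [0.4523, 0.0204, 0.0454]
tool_rot: [1.0, 0.019, -0.001, -0.0]
ft_force: [0.5, -0.4, -3.3]
grip_width: 0.0136
grip_force: 58.0
[-3.14131542e+00  1.25027924e-03  3.83572167e-02] [12.  74.1  0.4]
```

```bash

python3 -m creep '[{"translation":[2,25,0],"roll":0,"gripper":0},{"translation":[2,50,0],"roll":0,"gripper":0},{"translation":[2,74,0],"roll":0,"gripper":0},{"translation":[2,74,5],"roll":0,"gripper":0},{"translation":[2,74,9],"roll":0,"gripper":0}]'
python3 - <<'E'
from h import *
o=telemetry.get_obs();print(o["position"],o["ft_force"],R.from_quat(o["tool_rot"]).as_euler("xyz"))
b=snap("side","s9");a=snap("top","t9")
cv2.imwrite("pics/c9.png",np.hstack([cv2.resize(a[100:220,260:380],(400,400),interpolation=2),cv2.resize(b[140:260,310:430],(400,400),interpolation=2)]))
E
```

```text
time: 17.97
position: [0.4582, -0.0536, 0.0364]
tool_rot: [1.0, 0.019, 0.0, 0.0]
ft_force: [-0.7, -0.2, -1.5]
grip_width: 0.0133
grip_force: 58.0
[ 0.45816508 -0.05361109  0.03635016] [-0.71302623 -0.20331075 -1.53280717] [ 3.14135209e+00 -7.01895854e-04  3.85430406e-02]
```

View pics/c9.png

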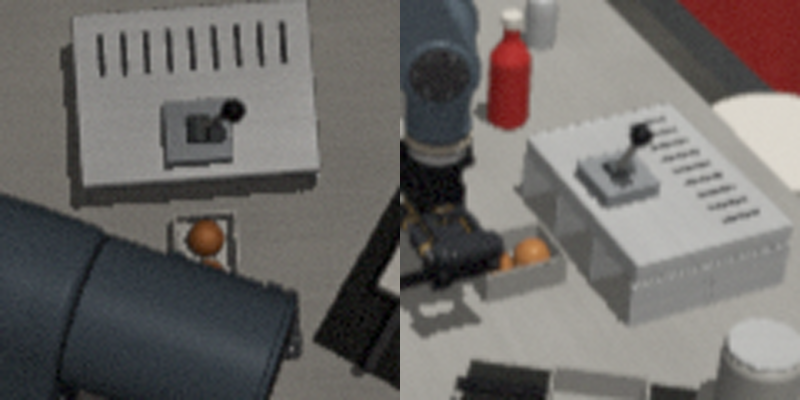

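The bun pan stands before the lane-2 mouth, with its front rim corners at crop (167,219) and (231,213) and its bun centre at (205,238). I'll check the alignment in numbers.

```bash

python3 - <<'E'
from h import *
f=lambda L:[(260+u*.3,100+v*.3) for u,v in L]
W,e=fit("top",[[.2,.136,.088],[.2,-.136,.088],[0,-.136,.088],[0,.136,.088]],f([(72,16),(306,0),(318,168),(83,187)]),[.63,-.05,0]);print(W.round(4),e)
P=[ray("top",u,.038)[:2] for u in f([(167,219),(231,213)])]; print(P)
Rm=np.array([[np.cos(W[2]),np.sin(W[2])],[-np.sin(W[2]),np.cos(W[2])]])
for p in P: print("in warmer",Rm@(p-W[:2]))
print("tcp in warmer",Rm@(telemetry.get_obs()["position"][:2]-W[:2]))
print("yaw",np.arctan2(-(P[0]-P[1])[0],(P[0]-P[1])[1]))
E
```

```text
[ 0.631  -0.046   0.0444] 0.5787647981807554
[array([ 0.59548414, -0.00522854]), array([ 0.60046097, -0.08005556])]
in warmer [-0.0337195   0.04227934]
in warmer [-0.03206657 -0.03269478]
tcp in warmer [-0.17309053  0.00130445]
yaw 0.06641325841919664
```

```bash

python3 -m creep '[{"translation":[0,2,0],"roll":1,"gripper":0},{"translation":[10,2,0],"roll":1,"gripper":0},{"translation":[25,2,0],"roll":1,"gripper":0},{"translation":[40,2,0],"roll":1,"gripper":0},{"translation":[50,2,0],"roll":1,"gripper":0}]'
python3 -m creep '[{"translation":[10,0,0],"roll":0,"gripper":0},{"translation":[20,0,0],"roll":0,"gripper":0},{"translation":[30,-1,0],"roll":0,"gripper":0},{"translation":[40,-1,0],"roll":0,"gripper":0},{"translation":[50,-1,0],"roll":0,"gripper":0}]'
python3 - <<'E'
from h import *
o=telemetry.get_obs();print(o["position"],o["ft_force"],R.from_quat(o["tool_rot"]).as_euler("xyz"))
print(snap("side","s10").shape,snap("top","t10").shape)
E
```

```text
time: 18.48
position: [0.5096, -0.0512, 0.0368]
tool_rot: [1.0, 0.013, 0.001, 0.0]
ft_force: [-0.2, -0.6, -1.7]
grip_width: 0.0135
grip_force: 58.0
time: 18.9
position: [0.5578, -0.0483, 0.0365]
tool_rot: [1.0, 0.013, -0.001, -0.0]
ft_force: [-1.4, -0.7, -1.0]
grip_width: 0.0131
grip_force: 58.0
[ 0.55783815 -0.04832713  0.0365147 ] [-1.43659074 -0.69002226 -0.98409653] [-3.14091950e+00  1.89631364e-03  2.62010081e-02]
(400, 640, 3) (400, 640, 3)
```

```bash

python3 -m creep '[{"translation":[6,0,0],"roll":0,"gripper":0},{"translation":[12,0,0],"roll":0,"gripper":0},{"translation":[17,0,0],"roll":0,"gripper":0},{"translation":[17,0,0],"roll":0,"gripper":0}]'
python3 -m creep '[{"translation":[3,0,0],"roll":0,"gripper":0},{"translation":[6,0,0],"roll":0,"gripper":0},{"translation":[6,0,0],"roll":0,"gripper":0}]'
```

```text
time: 19.33
position: [0.5763, -0.0496, 0.0367]
tool_rot: [1.0, 0.012, 0.001, 0.0]
ft_force: [1.5, 0.6, -2.0]
grip_width: 0.0131
grip_force: 58.0
time: 19.58
position: [0.5773, -0.0492, 0.0362]
tool_rot: [1.0, 0.013, -0.004, -0.001]
ft_force: [-7.1, -1.4, 2.5]
grip_width: 0.0129
grip_force: 58.0
```

The pan is against the stop (−7 N), so I'll release it and go to the last bun pan.

```bash

python3 -m creep '[{"translation":[0,0,0],"roll":0,"gripper":45},{"translation":[0,0,0],"roll":0,"gripper":45},{"translation":[0,0,0],"roll":0,"gripper":45},{"translation":[0,0,0],"roll":0,"gripper":45},{"translation":[0,0,0],"roll":0,"gripper":45}]'
python3 -m creep '[{"translation":[0,0,-30],"roll":0,"gripper":45},{"translation":[-10,0,-65],"roll":0,"gripper":45},{"translation":[-40,0,-100],"roll":0,"gripper":45},{"translation":[-70,-20,-100],"roll":-6,"gripper":45},{"translation":[-90,-50,-100],"roll":-12,"gripper":45}]'
python3 - <<'E'
from h import *
o=telemetry.get_obs();print(R.from_quat(o["tool_rot"]).as_euler("xyz")[2])
b=snap("side","s11");a=snap("top","t11")
cv2.imwrite("pics/c11.png",np.hstack([cv2.resize(a[100:240,200:340],(400,400),interpolation=2),cv2.resize(b[130:250,270:390],(400,400),interpolation=2)]))
g=w2([.4958,.3154,.56],[-.092,0]);print(g,shift([*g,.12]))
E
```

```text
time: 20.0
position: [0.5815, -0.0495, 0.0368]
tool_rot: [1.0, 0.012, 0.001, 0.0]
ft_force: [0.1, -0.4, -0.1]
grip_width: 0.0384
grip_force: 0.0
time: 20.42
position: [0.4893, -0.003, 0.1389]
tool_rot: [0.993, 0.117, 0.002, 0.001]
ft_force: [-0.5, 0.2, -0.1]
grip_width: 0.0449
grip_force: 0.0
0.235203627909657
[0.41785253 0.26653087] [  -1.8 -272.7   18. ]
```

View pics/c11.png

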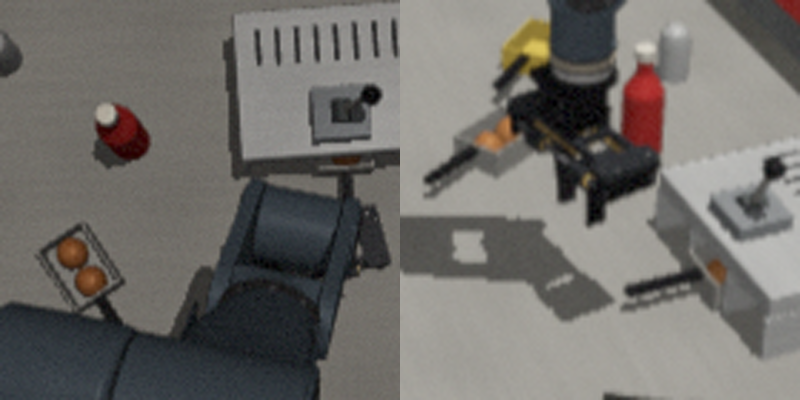

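The lane-2 pan is home with only its rim and handle outside (top crop (345,165)). The last bun pan is at (82,268); I'll refit its pose in case it moved.

```bash

python3 - <<'E'
from h import *
f=lambda L:[(200+u*.35,100+v*.35) for u,v in L]
A,e=fit("top",PAN[:4],f([(40,257),(82,225),(125,284),(83,312)]),[.5,.31,.5]);print(A.round(4),e)
e1,e2=ray("side",(279,184),.03),ray("side",(292.5,175.6),.03);print(e1,e2,np.arctan2(*(e2-e1)[[1,0]]))
print(w2(A,[-.145,0]),w2(A,[-.06,0]))
g=w2(A,[-.092,0]);print(g,shift([*g,.12]))
E
```

```text
[0.4922 0.3125 0.6209] 0.5258541852925572
[0.38470712 0.24207602 0.03      ] [0.4579365 0.2847251 0.03     ] 0.5273807760141994
[0.37429308 0.22810063] [0.44342683 0.27755287]
[0.41740001 0.25893556] [  -4.  -265.4   18. ]
```

```bash

python3 -m creep '[{"translation":[0,-40,0],"roll":0,"gripper":50},{"translation":[0,-80,0],"roll":-5,"gripper":50},{"translation":[0,-120,0],"roll":-10,"gripper":50},{"translation":[0,-155,0],"roll":-15,"gripper":50},{"translation":[0,-190,0],"roll":-18.6,"gripper":50}]'
python3 - <<'E'
from h import *
print(shift([.418,.263,.12]),shift([.418,.263,.035]),R.from_quat(telemetry.get_obs()["tool_rot"]).as_euler("xyz")[2])
E
```

```text
time: 20.93
position: [0.4458, 0.1849, 0.1367]
tool_rot: [0.961, 0.277, 0.001, 0.0]
ft_force: [1.0, -1.3, 0.4]
grip_width: 0.05
grip_force: 0.0
[ 18.  -80.9  16.6] [ 17.9 -80.9 101.6] 0.5615561183737143
```

```bash

python3 -m creep '[{"translation":[9,-40,0],"roll":0,"gripper":50},{"translation":[17,-78,0],"roll":0,"gripper":50},{"translation":[17,-80,10],"roll":0,"gripper":50},{"translation":[17,-80,20],"roll":0,"gripper":50},{"translation":[17,-80,20],"roll":0,"gripper":50}]'
python3 - <<'E'
from h import *
print(shift([.418,.263,.035]))
b=snap("side","s12")
cv2.imwrite("pics/c12.png",cv2.resize(b[130:230,240:340],(500,500),interpolation=2))
E
```

```text
time: 21.35
position: [0.4169, 0.261, 0.1153]
tool_rot: [0.961, 0.277, -0.001, 0.0]
ft_force: [-0.1, 0.6, 1.1]
grip_width: 0.0501
grip_force: 0.0
[ 2.1 -1.1 80.3]
```

View pics/c12.png

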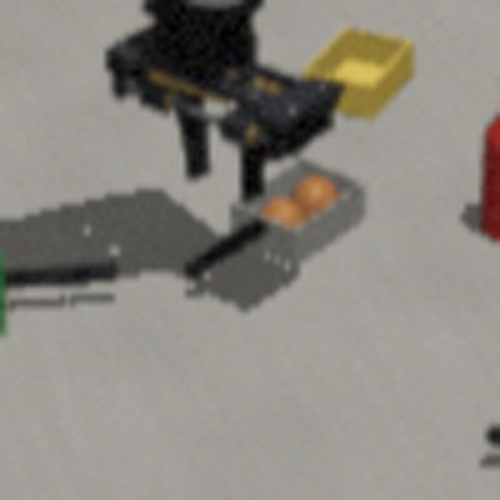

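The handle runs from (190,270) to (262,225), as computed, with the gripper above it. I'll descend and grip.

```bash

python3 -m creep '[{"translation":[1,-1,30],"roll":0,"gripper":50},{"translation":[1,-1,55],"roll":0,"gripper":50},{"translation":[1,-1,70],"roll":0,"gripper":50},{"translation":[1,-1,80],"roll":0,"gripper":50},{"translation":[1,-1,80],"roll":0,"gripper":50}]'
python3 -m creep '[{"translation":[0,0,0],"roll":0,"gripper":0},{"translation":[0,0,0],"roll":0,"gripper":0},{"translation":[0,0,0],"roll":0,"gripper":0},{"translation":[0,0,0],"roll":0,"gripper":0},{"translation":[0,0,0],"roll":0,"gripper":0}]' 58
python3 -m creep '[{"translation":[0,0,0],"roll":0,"gripper":0},{"translation":[0,0,0],"roll":0,"gripper":0},{"translation":[0,0,-5],"roll":0,"gripper":0},{"translation":[0,0,-10],"roll":0,"gripper":0},{"translation":[0,0,-10],"roll":0,"gripper":0}]'
python3 - <<'E'
from h import *
W=[.631,-.0461,.0434]
g=w2(W,[-.174,.089]);print(g,shift([*g,.045]),R.from_quat(telemetry.get_obs()["tool_rot"]).as_euler("xyz")[2])
E
```

```text
time: 21.82
position: [0.4179, 0.2607, 0.0352]
tool_rot: [0.961, 0.275, -0.001, 0.0]
ft_force: [-0.7, 1.2, 0.5]
grip_width: 0.0504
grip_force: 0.0
time: 22.23
position: [0.4184, 0.2617, 0.0374]
tool_rot: [0.961, 0.276, 0.001, -0.0]
ft_force: [-1.1, 0.5, -0.2]
grip_width: 0.0246
grip_force: 0.3
time: 22.65
position: [0.4179, 0.2615, 0.0472]
tool_rot: [0.961, 0.276, 0.0, 0.0]
ft_force: [-0.6, 1.1, -2.6]
grip_width: 0.0131
grip_force: 57.0
[0.45330246 0.03526697] [-89.8 210.6   2.2] 0.5585710870102047
```

```bash

python3 -m creep '[{"translation":[-13,30,0],"roll":6,"gripper":0},{"translation":[-26,62,0],"roll":12,"gripper":0},{"translation":[-40,95,0],"roll":18,"gripper":0},{"translation":[-54,127,0],"roll":24,"gripper":0},{"translation":[-65,155,0],"roll":30,"gripper":0}]'
python3 - <<'E'
from h import *
print(R.from_quat(telemetry.get_obs()["tool_rot"]).as_euler("xyz"),shift([.4533,.0353,.0365]))
E
```

```text
time: 23.07
position: [0.4446, 0.0938, 0.0465]
tool_rot: [1.0, 0.015, -0.001, 0.0]
ft_force: [0.4, 0.3, -2.2]
grip_width: 0.0133
grip_force: 57.8
[3.14153369e+00 1.10736518e-03 2.95309187e-02] [ 7.  58.7 10. ]
```

```bash

python3 -m creep '[{"translation":[2,30,0],"roll":0,"gripper":0},{"translation":[2,50,0],"roll":0,"gripper":0},{"translation":[2,58,3],"roll":0,"gripper":0},{"translation":[2,58,9],"roll":0,"gripper":0},{"translation":[2,58,9],"roll":0,"gripper":0}]'
python3 - <<'E'
from h import *
o=telemetry.get_obs();print(o["position"],o["ft_force"],R.from_quat(o["tool_rot"]).as_euler("xyz"))
b=snap("side","s13");a=snap("top","t13")
cv2.imwrite("pics/c13.png",np.hstack([cv2.resize(a[100:220,240:360],(400,400),interpolation=2),cv2.resize(b[140:260,290:410],(400,400),interpolation=2)]))
E
```

```text
time: 23.48
position: [0.4497, 0.0373, 0.0372]
tool_rot: [1.0, 0.017, 0.001, 0.0]
ft_force: [0.8, -1.4, 0.2]
grip_width: 0.0134
grip_force: 58.0
[0.44967059 0.03730059 0.03715799] [ 0.81084238 -1.41575823  0.16771323] [ 3.14116373e+00 -1.58670175e-03  3.30080448e-02]
```

View pics/c13.png

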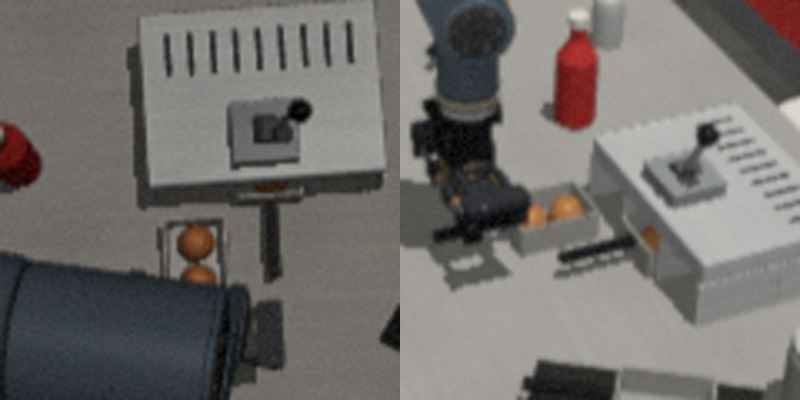

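The pan is before the lane-3 mouth with front rim corners at crop (161,224) and (226,219). I'll check the alignment.

```bash

python3 - <<'E'
from h import *
f=lambda L:[(240+u*.3,100+v*.3) for u,v in L]
W=np.array([.631,-.0461,.0434])
P=[ray("top",u,.038)[:2] for u in f([(161,224),(226,219)])]
Rm=np.array([[np.cos(W[2]),np.sin(W[2])],[-np.sin(W[2]),np.cos(W[2])]])
for p in P: print("in warmer",Rm@(p-W[:2]))
# bun centre line check, lane-2 handle
for u in f([(196,243),(198,276),(270,205),(273,278)]): print(Rm@(ray("top",u,.036)[:2]-W[:2]))
print("tcp",Rm@(telemetry.get_obs()["position"][:2]-W[:2]))
E
```

```text
in warmer [-0.03353426  0.12742297]
in warmer [-0.03306933  0.05130144]
[-0.05846611  0.08819283]
[-0.09737354  0.08839056]
[-0.01985313 -0.00108442]
[-0.10590237  0.00142611]
tcp [-0.1777278   0.09230523]
```

```bash

python3 -m creep '[{"translation":[0,1,0],"roll":0,"gripper":0},{"translation":[10,1,0],"roll":0,"gripper":0},{"translation":[25,1,0],"roll":0,"gripper":0},{"translation":[40,1,0],"roll":0,"gripper":0},{"translation":[50,1,0],"roll":0,"gripper":0}]'
python3 -m creep '[{"translation":[10,0,0],"roll":0,"gripper":0},{"translation":[20,0,0],"roll":0,"gripper":0},{"translation":[30,0,0],"roll":0,"gripper":0},{"translation":[40,0,0],"roll":0,"gripper":0},{"translation":[50,0,0],"roll":0,"gripper":0}]'
python3 -m creep '[{"translation":[6,0,0],"roll":0,"gripper":0},{"translation":[12,0,0],"roll":0,"gripper":0},{"translation":[18,0,0],"roll":0,"gripper":0},{"translation":[18,0,0],"roll":0,"gripper":0}]'
python3 -m creep '[{"translation":[3,0,0],"roll":0,"gripper":0},{"translation":[6,0,0],"roll":0,"gripper":0},{"translation":[6,0,0],"roll":0,"gripper":0}]'
```

```text
time: 24.0
position: [0.4992, 0.04, 0.0377]
tool_rot: [1.0, 0.019, -0.0, -0.0]
ft_force: [-1.8, -0.6, 0.2]
grip_width: 0.0138
grip_force: 57.9
time: 24.42
position: [0.5474, 0.042, 0.0374]
tool_rot: [1.0, 0.019, -0.002, -0.0]
ft_force: [-0.8, -0.4, -0.0]
grip_width: 0.0134
grip_force: 57.9
time: 24.75
position: [0.5678, 0.0413, 0.0376]
tool_rot: [1.0, 0.018, 0.001, 0.0]
ft_force: [0.6, 0.7, -0.5]
grip_width: 0.0133
grip_force: 57.8
time: 25.0
position: [0.568, 0.0417, 0.037]
tool_rot: [1.0, 0.018, -0.006, -0.001]
ft_force: [-8.5, 2.0, 4.0]
grip_width: 0.0134
grip_force: 57.9
```

The pan is on the stop (−8.5 N). I'll release it, rise and check the whole scene before switching on.

```bash

python3 -m creep '[{"translation":[0,0,0],"roll":0,"gripper":45},{"translation":[0,0,0],"roll":0,"gripper":45},{"translation":[0,0,0],"roll":0,"gripper":45},{"translation":[0,0,0],"roll":0,"gripper":45},{"translation":[0,0,0],"roll":0,"gripper":45}]'
python3 -m creep '[{"translation":[0,0,-30],"roll":0,"gripper":0},{"translation":[-10,0,-65],"roll":0,"gripper":0},{"translation":[-30,0,-105],"roll":0,"gripper":0},{"translation":[-60,0,-145],"roll":0,"gripper":0},{"translation":[-90,0,-185],"roll":0,"gripper":0}]'
python3 -m creep '[{"translation":[-10,-40,-30],"roll":0,"gripper":0},{"translation":[-20,-80,-30],"roll":0,"gripper":0},{"translation":[-30,-120,-30],"roll":0,"gripper":0},{"translation":[-30,-160,-30],"roll":0,"gripper":0},{"translation":[-30,-200,-30],"roll":0,"gripper":0}]'
python3 - <<'E'
from h import *
b=snap("side","s14");a=snap("top","t14")
cv2.imwrite("pics/c14.png",np.vstack([cv2.resize(a[95:235,215:445],None,fx=2.4,fy=2.4),cv2.resize(b[140:300,270:470],(552,264))]))
o=telemetry.get_obs();print(o["position"],R.from_quat(o["tool_rot"]).as_euler("xyz")[2])
E
```

```text
time: 25.42
position: [0.5737, 0.0408, 0.0377]
tool_rot: [1.0, 0.017, 0.001, 0.0]
ft_force: [-0.4, 0.5, -0.1]
grip_width: 0.0387
grip_force: 0.0
time: 25.83
position: [0.4945, 0.0381, 0.2083]
tool_rot: [1.0, 0.017, 0.001, 0.0]
ft_force: [0.6, 0.9, 0.5]
grip_width: 0.019
grip_force: 0.0
time: 26.25
position: [0.4571, 0.2352, 0.2377]
tool_rot: [1.0, 0.017, 0.001, -0.0]
ft_force: [0.9, -0.6, 0.5]
grip_width: 0.0005
grip_force: 0.0
[0.45743336 0.23901348 0.23743864] 0.041728802157272815
```

View pics/c14.png

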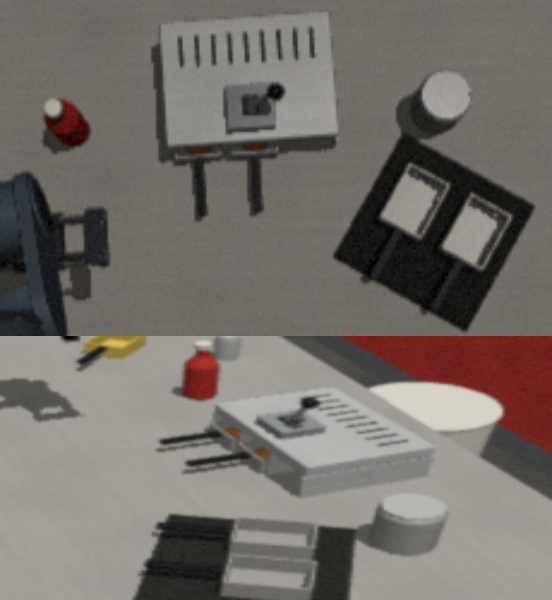

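The scene is right: both bun pans are in lanes 3 and 2 (handle ends at (200,216) and (257,212)), both empties are on the mat, and the switch leans right. I'll check depth numerically and compute the path to the switch.

```bash

python3 - <<'E'
from h import *
W=np.array([.631,-.0461,.0434])
Rm=np.array([[np.cos(W[2]),np.sin(W[2])],[-np.sin(W[2]),np.cos(W[2])]])
for u in [(200,217),(257,213)]: print(Rm@(ray("top",(215+u[0]/2.4,95+u[1]/2.4),.036)[:2]-W[:2]))
print(shift([.50,-.155,.24]),shift([.684,-.155,.184]))
E
```

```text
[-0.10729279  0.09318877]
[-0.10731743  0.00081248]
[ 26.1 395.4  -3.6] [209.8 403.3  52.9]
```

```bash

python3 -m creep '[{"translation":[5,40,-10],"roll":0,"gripper":0},{"translation":[10,80,-10],"roll":0,"gripper":0},{"translation":[15,120,-10],"roll":0,"gripper":0},{"translation":[20,160,-10],"roll":0,"gripper":0},{"translation":[25,200,-10],"roll":0,"gripper":0}]'
python3 -m creep '[{"translation":[0,40,0],"roll":0,"gripper":0},{"translation":[0,80,0],"roll":0,"gripper":0},{"translation":[0,120,0],"roll":0,"gripper":0},{"translation":[0,160,0],"roll":0,"gripper":0},{"translation":[0,200,0],"roll":0,"gripper":0}]'
python3 -m creep '[{"translation":[38,0,0],"roll":0,"gripper":0},{"translation":[76,0,0],"roll":0,"gripper":0},{"translation":[114,1,0],"roll":0,"gripper":0},{"translation":[150,2,0],"roll":0,"gripper":0},{"translation":[184,3,0],"roll":0,"gripper":0}]'
python3 - <<'E'
from h import *
print(telemetry.get_obs()["position"],shift([.684,-.155,.184]))
E
```

```text
time: 26.77
position: [0.4899, 0.0323, 0.247]
tool_rot: [1.0, 0.018, 0.0, 0.0]
ft_force: [0.8, 0.4, 0.1]
grip_width: 0.0006
grip_force: 0.0
time: 27.18
position: [0.4961, -0.1681, 0.2469]
tool_rot: [1.0, 0.017, 0.0, 0.0]
ft_force: [0.8, 1.0, -0.3]
grip_width: -0.0002
grip_force: 0.0
time: 27.6
position: [0.6822, -0.1633, 0.2466]
tool_rot: [1.0, 0.017, 0.0, 0.0]
ft_force: [0.4, -0.9, -0.1]
grip_width: 0.0004
grip_force: 0.0
[ 0.68219951 -0.16326406  0.24656459] [ 2.1 -8.2 62.6]
```

```bash

python3 -m creep '[{"translation":[0,0,30],"roll":0,"gripper":0},{"translation":[0,0,55],"roll":0,"gripper":0},{"translation":[0,0,62],"roll":0,"gripper":0},{"translation":[0,0,62],"roll":0,"gripper":0}]'
python3 -m creep '[{"translation":[0,-20,0],"roll":0,"gripper":0},{"translation":[0,-35,0],"roll":0,"gripper":0},{"translation":[0,-45,0],"roll":0,"gripper":0},{"translation":[0,-55,0],"roll":0,"gripper":0},{"translation":[0,-65,0],"roll":0,"gripper":0}]'
python3 -m creep '[{"translation":[0,-10,0],"roll":0,"gripper":0},{"translation":[0,-20,0],"roll":0,"gripper":0},{"translation":[0,-30,0],"roll":0,"gripper":0},{"translation":[0,-40,0],"roll":0,"gripper":0},{"translation":[0,-56,0],"roll":0,"gripper":0}]'
python3 -m creep '[{"translation":[0,0,-40],"roll":0,"gripper":0},{"translation":[0,0,-75],"roll":0,"gripper":0},{"translation":[-40,20,-75],"roll":0,"gripper":0},{"translation":[-80,50,-75],"roll":0,"gripper":0},{"translation":[-115,80,-75],"roll":0,"gripper":0}]'
python3 -m creep '[{"translation":[-20,-35,0],"roll":0,"gripper":0},{"translation":[-40,-70,0],"roll":0,"gripper":0},{"translation":[-50,-110,0],"roll":0,"gripper":0},{"translation":[-60,-150,0],"roll":0,"gripper":0},{"translation":[-60,-190,0],"roll":0,"gripper":0}]'
python3 -m creep '[{"translation":[0,-40,0],"roll":0,"gripper":0},{"translation":[0,-80,0],"roll":0,"gripper":0},{"translation":[0,-100,0],"roll":0,"gripper":0},{"translation":[0,-100,0],"roll":0,"gripper":0},{"translation":[0,-100,0],"roll":0,"gripper":0}]'
python3 - <<'E'
from h import *
b=snap("side","s15");a=snap("top","t15")
cv2.imwrite("pics/c15.png",np.vstack([cv2.resize(a[95:235,215:445],None,fx=2.4,fy=2.4),cv2.resize(b[140:300,270:470],(552,264))]))
E
```

```text
time: 27.93
position: [0.6785, -0.1618, 0.1814]
tool_rot: [1.0, 0.017, -0.003, -0.001]
ft_force: [-0.3, -0.3, -0.2]
grip_width: 0.0003
grip_force: 0.0
time: 28.35
position: [0.6791, -0.0966, 0.1863]
tool_rot: [1.0, 0.018, 0.001, 0.001]
ft_force: [-0.4, -1.4, 1.4]
grip_width: 0.0004
grip_force: 0.7
time: 28.77
position: [0.6765, -0.0405, 0.1845]
tool_rot: [1.0, 0.017, -0.0, 0.0]
ft_force: [-0.6, -0.3, -0.0]
grip_width: 0.0005
grip_force: 0.0
time: 29.18
position: [0.5752, -0.1127, 0.2604]
tool_rot: [1.0, 0.019, 0.0, -0.0]
ft_force: [-0.4, -0.5, 0.5]
grip_width: 0.0006
grip_force: 0.0
time: 29.6
position: [0.5065, 0.0755, 0.2597]
tool_rot: [1.0, 0.017, -0.001, -0.0]
ft_force: [0.1, -0.2, 0.0]
grip_width: 0.0008
grip_force: 0.0
time: 30.02
position: [0.5054, 0.175, 0.2596]
tool_rot: [1.0, 0.019, -0.0, 0.0]
ft_force: [0.7, -0.2, 0.7]
grip_width: 0.0004
grip_force: 0.0
```

View pics/c15.png

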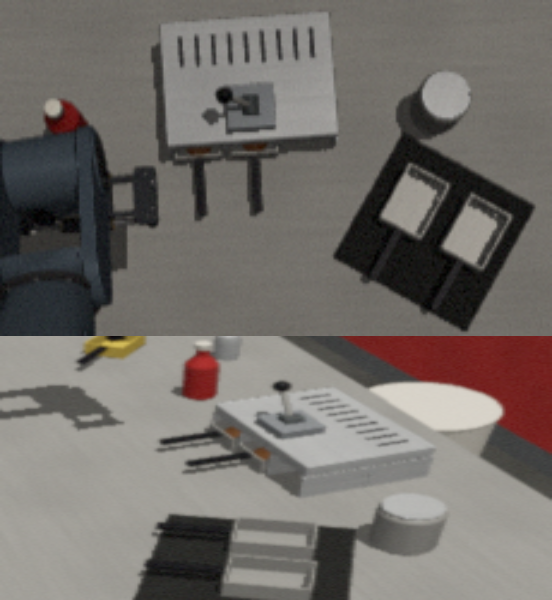

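The toggle leans left (ball at top (225,96)), so the warmer is on. The pans are in place, and the bottle, the tin and the arm are clear.

```bash
python3 -c "
from rig import hand_in
print(hand_in())"
```

```text
the job is handed in; nothing more can be done
None
```

I handed the job in with the warmer back on, both empty pans side by side on the mat, both bun pans home in lanes 2 and 3, and the bottle and tin untouched; hand-in returned no verdict.

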